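Fit the adjustable wrench to the water-filter cap and turn it open

ROBOT

A 6-joint arm with a two-finger parallel gripper is mounted at the origin on the work surface. World frame = base frame: x ahead of the robot, y to its left, z up, the work surface at z = 0. Lengths are in m, angles in rad, forces in N, time in s.
With the tool pointing down it reaches from about 0.35 to 0.775 m from the base axis. Payload 7.3 kg.
Tool frame: the origin (TCP) lies at the very end of the fingers, on their centre line; the grasp point (between the pads) lies 19 mm behind it; z points along the fingers, y is the line along which they close (so a half turn about z gives the same grasp; the last joint's range is limited). The gripper opens to 92 mm and grips with 3 to 60 N. Pads are 19 mm wide; open, the fingers measure 130 mm over their backs; the gripper's body (75 mm by 190 mm) begins 47 mm behind the grasp point.
Start: joints at [1.006, 0.342, 1.524, -0, 1.275, -0.146], TCP at [0.213, 0.48, 0.227] pointing down, gripper open.
Joint ranges: [-2.53, 2.53], [-0.77, 2.02], [0.04, 2.7], [-1, 4.14], [0.28, 2.66], [-3.11, 3.11]. Speed limits (rad/s): [2.57, 2.57, 3.14, 3.14, 3.14, 3.14].

INTERFACE

Orientations are given as [roll, pitch, yaw] about the fixed x, y, z axes, in that order (R = Rz(yaw) Ry(pitch) Rx(roll)).
In Python, from cell import robot gives the robot as it stands. The module is installed in compiled form; this text tells all that it offers.
- The arm moves only by the tool arm_command, never from a script. Its argument "moves" is a list of rows, each a list of 3 entries, a list of its own where there are three numbers: the shift along the tool's x, y, z in m, then the turn, a rotation vector about the tool's x, y, z in rad, then the finger opening in m, from 0 to 0.0918. In form: [[[dx, dy, dz], [ax, ay, az], claw], ...]. A call has exactly 5 rows; each row is the pose to reach, as a shift and turn from the pose commanded when the call began, along the tool's axes at that moment; what a row does not reach only later rows make up. A row lasts 1/10 s, in which the tool goes at most 50 mm and 8.59 degrees, less where a joint would pass 70% of its speed; a pose out of reach is approached as far as the arm can. A call with a gripper value outside its range is refused whole. The fingers move at their own pace and stop on an object; "squeeze" is the grip in N (left out, the last holds). Time passes only in rows, so rows that repeat a pose let the fingers close, or fill a call up. It gives the time, the measured TCP pose, the force, the opening and the grip force at its end, in the units of the state.
- robot.observe(): the state, without advancing time (a new reading comes with each control period).
- robot.read_camera(name): name is "side" or "top"; returns the picture (400x640x3 uint8, red, green, blue); there is no depth.
- robot.camera_model(name): a dict with "fx", "fy", "cx", "cy" (pixels), "k1" (the pictures are not rectified: a ray, as slopes to the right and down, at radius r is drawn at 1 + k1 r^2 times it, then the intrinsics apply), "R" (3x3) and "t" (3): a world point X has camera coordinates R X + t. Camera axes: x right, y down, z forward; pixel columns grow to the right and rows downward; lengths in m; the calibration is good to about 2 mm. A picture is of the moment at which its call begins. camera_model takes no time and is no camera call.
- robot.hand_in(): hands the job in; it is judged then, once.
The state is a dict: "time": time; "qpos": joint angles; "qvel": joint speeds; "joint_efforts": joint torques, N m; "tool_pos": TCP position; "tool_rot": TCP orientation; "contact_force": force on the tool from outside, world axes, zero at the start; "torque": the same for the moment, N m; "opening": finger opening in m; "grip_force": force on a finger pad.
Only numpy, scipy, OpenCV 4.12 (cv2) and the standard library are available. Lean on these libraries where they do the work, as an engineer would, in place of code of your own. Each camera call takes 0.05 s, during which the arm holds its last target. There are 200 camera calls.

TASK

The cartridge cap of the water filter has to be loosened. The adjustable wrench already lies around the six-sided cap with its jaws too wide: roll its worm (do not push the jaw itself) until the jaws just fit the cap, and only then push the wrench's handle round anticlockwise, seen from above, until the pointer rib on the cap points at the raised pip on the housing, a sixth of a turn. Leave the wrench lying fitted on the cap, do not turn the cap with the fingers, and do not disturb the things around.

Things in the scene. Friction and masses are not known exactly. Their poses are not given: they have to be found in the camera images.
- housing: Squat white round filter housing fixed to the counter, 200 mm in diameter, flat top at 60 mm; a pipe stub sticks out along its +x to 175 mm from the axis, 16 to 44 mm above the counter. Origin at the centre of its underside, on the cap's vertical axis; z up. At the start the cap's pointer rib lies along its +x and the wrench's handle about along its -x.
- cap_top (a point): Centre of the top of the cap, 82 mm above the counter, on its vertical axis. The cap is black, hexagonal, 44 mm across flats, 51 mm across corners, 22 mm high on the housing's flat top, with a small white pointer rib (18 mm long) on top from the centre towards one corner.
- cap (a joint): Turn of the cap on the housing in rad: 0 at the start, growing anticlockwise seen from above; 1.05 when the rib points at the pip. Stiff friction (0.3 N m), no stop near.
- pip (a point): Small raised black pip (10 mm across, 2 mm high) on the housing's flat top, 80 mm from the cap's axis, 60 degrees anticlockwise of the housing's +x. Only a mark.
- wrench: Loose steel adjustable wrench, about 0.63 kg, flat on the housing's top, mouth around the cap. Origin at its bottom face under the mouth's middle, within 3 mm of the cap's axis when fitted; z up; handle along -x, jaws at +y (sliding) and -y (fixed), 56 mm long, 20 mm high. The head reaches back to x = -90 mm, 55 mm wide. A bridge closes the mouth at x = -28 mm and stops on the cap.
- jaw: Sliding jaw of the wrench, moved towards the fixed jaw by the worm, 3 mm per rad of worm. Origin at the bottom of the middle of its gripping face.
- jaw_face (a point): Middle of the sliding jaw's gripping face, 10 mm above the wrench's bottom face.
- fixed_face (a point): Middle of the fixed jaw's gripping face, 10 mm above the wrench's bottom face. The jaw opening is the distance between jaw_face and fixed_face: 49 to 54 mm at the start, 44 mm when fitted.
- worm_center (a point): Centre of the worm: dark roller in the head, axis along the wrench's y, 25 mm long, at x = -55 mm in the wrench, 23 mm above its bottom face (3 mm above the head's top). Core radius 9 mm, five lengthwise ribs 2.5 mm thick out to 21 mm radius. A fingertip (up to 20 mm thick along its way) passed over it towards the cap, its end about 16 mm above this point, pushes a rib: up to 1.25 rad a pass, 3 to 4 N.
- worm (a joint): Turn of the worm in rad, growing as its top moves towards the cap, which closes the jaw; jaw opening in mm = 54 - 3 x value; 0.2 to 1.5 at the start, about 3.3 when the jaws fit the cap. A rib stands straight up at 0, 1.26, 2.51. A pass that jams on a rib's edge (over 15 N, no turn) goes when made 2 mm higher.
- handle_mid (a point): Point on the handle's centre line, half-way up it, at x = -150 mm in the wrench, 71 mm above the counter. The handle is 24 mm wide (y from -12 to +12 mm), 14 mm thick (64 to 78 mm above the counter), ends at x = -213 mm, is free underneath beyond the housing's rim. A sideways push here of about 4 N turns the fitted cap; pushed towards the wrench's -y it turns anticlockwise.
- jar_a: Bystander: glass jar with black lid, 84 mm across, 130 mm high.
- jar_b: Bystander: glass jar with black lid, no label, same size.
- tray: Bystander: white open plastic tray 170 x 220 x 60 mm.
- mug: Bystander: white mug, 80 mm across, 90 mm high.
- cartridge: Bystander: white upright filter cartridge, 52 mm across, 110 mm high.

How it is judged:
On the way:
1. the jaws are closed on the cap (opening under 46 mm) before the cap is turned (less than 0.25 rad) (distance between jaw_face and fixed_face below 0.046 m and value of joint cap between -0.25 and 0.25 rad), for 0.2 s.
At the end, for the whole second after the job is handed in: the cap is turned anticlockwise by 0.84 to 1.26 rad (rib within 12 degrees of the pip), the wrench lies flat and still around the cap (mouth centre within 8 mm of the axis, no higher than 6 mm off the housing) with its jaws fitted (opening under 46.5 mm) (value of joint cap between 0.84 and 1.26 rad and distance between jaw_face and fixed_face below 0.0465 m and horizontal distance between wrench and cap_top below 0.008 m and height (world z) of wrench below 0.066 m and angle between wrench's own z axis and vertical below 0.1 rad and linear speed of wrench below 0.02 m/s); the robot touches nothing.
It fails at once if the cap is turned by more than 0.25 rad with the jaws too wide (opening over 47 mm) (value of joint cap above 0.25 rad and distance between jaw_face and fixed_face above 0.047 m).
It fails at once if the cap is turned clockwise by more than 0.25 rad (value of joint cap below -0.25 rad).
It fails at once if the sliding jaw is pushed by the fingers (over 8 N) (contact force between the fingers and jaw above 8 N).
It fails at once if the cap is pushed by the fingers (over 8 N) (contact force between the fingers and cap above 8 N).
It fails at once if a bystander (jar, tray, mug or cartridge) is moved by more than 30 mm (distance of any of jar_a, jar_b, tray, mug, cartridge from where it was at the start of the episode above 0.03 m).
It also fails if it takes over 64 s, if anything falls off the work surface, if the arm or the gripper's body presses on something with over 40 N, if the wrist force passes 120 N, or if a joint passes its speed limit or range.

## Working session

There is one attempt and no reset: what is moved stays moved. The work goes in short steps, Python scripts to look and compute and a tool call to move; the robot and the scene stay as the last step left them, time stands still between calls to the robot, and variables do not carry over. Pictures are saved under pics/ and viewed, at most 10 in all, crops included, and the job is handed in when it is done.

Besides the shell and the picture viewer there is one more tool, called after "Emit:" as a command line: name --argument value ..., lists and objects as JSON in quotes. arm_command: Moves the arm, as the interface text tells. Its arguments: {"type":"object","properties":{"moves":{"type":"array"},"squeeze":{"type":"number"}},"required":["moves"]}

```bash
mkdir -p pics; python3 - <<'E'
from cell import robot
import cv2
for n in("top","side"):
    im=robot.read_camera(n); cv2.imwrite(f"pics/{n}0.png",im[:,:,::-1]); print(n,robot.camera_model(n))
s=robot.observe(); print(s)
E
```

```text
top {'fx': 477.462781191106, 'fy': 477.462781191106, 'cx': 319.9337438849798, 'cy': 198.09675011892847, 'k1': -0.09885848671643753, 'R': array([[ 0.00717569, -0.9999134 , -0.01103193],
       [-0.99642839, -0.00622157, -0.08421258],
       [ 0.08413665,  0.01159681, -0.99638674]]), 't': array([-0.00594258,  0.56209248,  1.51998682])}
side {'fx': 497.59932670098584, 'fy': 497.59932670098584, 'cx': 318.4583263882483, 'cy': 198.6771698482426, 'k1': 0.002324117750314873, 'R': array([[-0.9831059 , -0.18252117, -0.01374106],
       [-0.1056877 ,  0.62734595, -0.77153559],
       [ 0.14944198, -0.75704893, -0.63603775]]), 't': array([0.51792444, 0.1282591 , 1.55601087])}
{'time': 0.1, 'qpos': array([ 1.00603295e+00,  3.42667285e-01,  1.52490037e+00,  6.17510393e-06,
        1.27542930e+00, -1.46007921e-01]), 'qvel': array([ 0.000672  , -0.00048304, -0.00036408,  0.00021594, -0.00069534,
       -0.00080746]), 'joint_efforts': array([ 2.51364130e-03, -4.32007742e+01, -2.44693977e+01,  7.19201728e-02,
        5.25799650e-02, -1.05009080e-04]), 'tool_pos': array([0.21326312, 0.47933641, 0.22611445]), 'tool_rot': array([-3.14020415e+00, -2.10154499e-04,  2.72283525e+00]), 'contact_force': array([7.14956616e-02, 3.40942165e-01, 2.20566158e-05]), 'torque': array([-0.01124285,  0.01731525, -0.03341652]), 'grip_force': 0.0, 'opening': 0.09185492059393227}
```

View pics/top0.png

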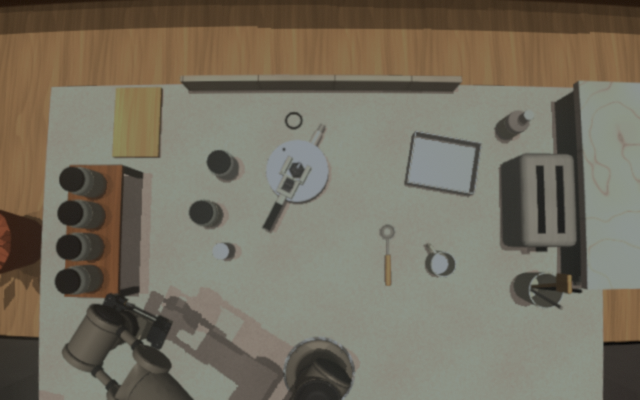

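View pics/side0.png

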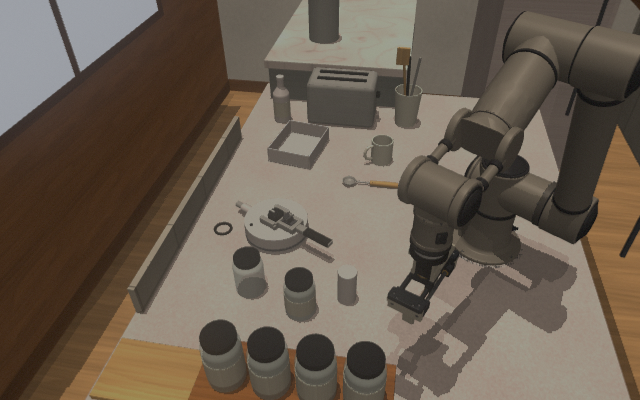

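The housing is at about (297,171) in the top view, with the handle running to (266,228) and the pip near (284,150). I'll make enlarged metric crops.

```bash
cat > h.py <<'E'
import numpy as np, cv2
from cell import robot
def proj(n,X):
    m=robot.camera_model(n); c=np.atleast_2d(X)@m["R"].T+m["t"]; s=c[:,:2]/c[:,2:]
    s=s*(1+m["k1"]*(s**2).sum(1,keepdims=True))
    return s*[m["fx"],m["fy"]]+[m["cx"],m["cy"]]
def back(n,uv,z):
    m=robot.camera_model(n); d=(np.atleast_2d(uv)-[m["cx"],m["cy"]])/[m["fx"],m["fy"]]; s=d.copy()
    for _ in range(10): s=d/(1+m["k1"]*(s**2).sum(1,keepdims=True))
    r=np.c_[s,np.ones(len(s))]@m["R"]; o=-m["R"].T@m["t"]
    return o+r*((z-o[2])/r[:,2])[:,None]
def metric(n,im,c,half,z,px=560):
    # image up = +x world, left = +y
    g=np.linspace(half,-half,px); X,Y=np.meshgrid(c[0]+g,c[1]+g,indexing='ij')
    uv=proj(n,np.c_[X.ravel(),Y.ravel(),np.full(X.size,z)]).astype(np.float32).reshape(px,px,2)
    o=cv2.remap(im,uv[...,0].copy(),uv[...,1].copy(),cv2.INTER_CUBIC)
    return cv2.convertScaleAbs(o,alpha=1.4)
E
python3 - <<'E'
from h import *
c=back("top",[[297,171]],.06)[0]; print(c)
print(back("side",[[277,226]],.06))
im=cv2.imread("pics/top0.png"); a=metric("top",im,c,.2,.08,400)
b=metric("side",cv2.imread("pics/side0.png"),c,.2,.08,400)
o=np.hstack([a,b])
for k in range(0,400,50): cv2.putText(o,str(k),(k,8),0,.3,(0,0,255)); cv2.putText(o,str(k),(0,k),0,.3,(0,0,255))
cv2.imwrite("pics/m0.png",o)
E
```

```text
[0.64494445 0.07085254 0.06      ]
[[0.63513319 0.11019728 0.06      ]]
```

View pics/m0.png

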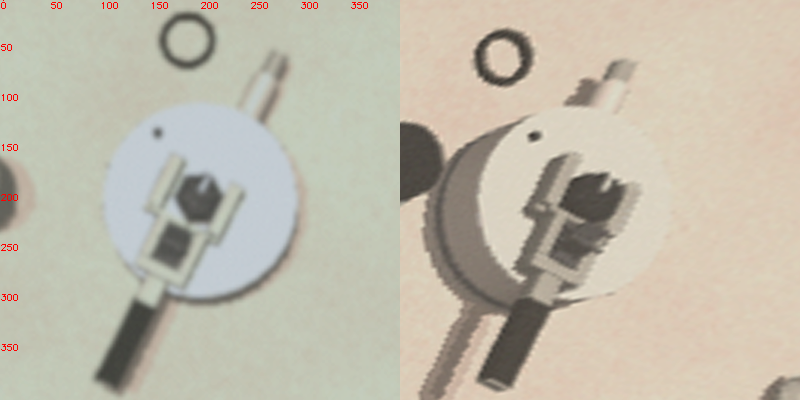

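```bash
python3 - <<'E'
from h import *
im=cv2.imread("pics/top0.png"); c=np.array([.645,.071])
def mask(z,thr,box):
    g=cv2.cvtColor(metric("top",im,c,.2,z,401),cv2.COLOR_BGR2GRAY)
    m=(g<thr).astype(np.uint8); k=np.zeros_like(m); r0,r1,c0,c1=box; k[r0:r1,c0:c1]=m[r0:r1,c0:c1]
    n,l,s,ct=cv2.connectedComponentsWithStats(k); i=1+s[1:,4].argmax(); return (l==i).astype(np.uint8),ct[i],s[i]
w=lambda p:(c+.2-np.array([p[1],p[0]])/1000).round(4)
m,ct,s=mask(.082,110,(165,232,172,232)); print("cap",w(ct),s)
m,ct,s=mask(.083,110,(222,268,150,195)); print("worm",w(ct),s)
m,ct,s=mask(.078,110,(285,400,80,175)); r=cv2.minAreaRect(cv2.findNonZero(m)); print("handle",w(ct),s,r,w(r[0]))
# housing rim: bright bluish region
g=metric("top",im,c,.2,.06,401); hsv=cv2.cvtColor(g,cv2.COLOR_BGR2HSV); print(g[150,230],g[60,60])
m=((g[...,0].astype(int)-g[...,1])>0).astype(np.uint8); m=cv2.morphologyEx(m,cv2.MORPH_CLOSE,np.ones((9,9)))
cn=max(cv2.findContours(m,0,2)[0],key=cv2.contourArea); p,rad=cv2.minEnclosingCircle(cn); print("housing",w(p),rad)
print("pip",w((157,132)))
for n,uv,z in(("jarlabel",(221,163),.13),("jar2",(206,211),.13),("cart",(223,250),.11),("handle end",(0,0),0)): print(n,back("top",[uv],z).round(3))
E
```

```text
cap [0.6442 0.0723] [ 178  178   44   44 1300]
worm [0.5991 0.0975] [155 226  36  41 933]
handle [0.4996 0.1434] [  97  302   63   88 2421] ((127.80001831054688, 344.9000244140625), (28.174457550048828, 91.23157501220703), 26.56505012512207) [0.5001 0.1432]
[211 204 195] [181 197 193]
housing [0.6469 0.071 ] 99.10181427001953
pip [0.713 0.114]
jarlabel [[0.659 0.299 0.13 ]]
jar2 [[0.512 0.341 0.13 ]]
cart [[0.394 0.291 0.11 ]]
handle end [[1.293 1.188 0.   ]]
```

Emit:
arm_command --moves '[[[-0.04,-0.016,0],[0,0,0.038],0],[[-0.08,-0.032,0],[0,0,0.038],0],[[-0.12,-0.048,0],[0,0,0.038],0],[[-0.16,-0.065,0],[0,0,0.038],0],[[-0.2,-0.081,0],[0,0,0.038],0]]' --squeeze 20

```text
time: 0.6
tool_pos: [0.3639, 0.3228, 0.2265]
tool_rot: [-3.141, -0.0, 2.685]
contact_force: [1.1, 0.2, -0.2]
opening: 0.0567
grip_force: 0.0
```

Emit:
arm_command --moves '[[[-0.04,-0.014,0],[0,0,0],0],[[-0.08,-0.029,0],[0,0,0],0],[[-0.12,-0.043,0],[0,0,0],0],[[-0.16,-0.058,0],[0,0,0],0],[[-0.2,-0.072,0],[0,0,0],0]]'

```text
time: 1.1
tool_pos: [0.5118, 0.1699, 0.2264]
tool_rot: [-3.141, -0.001, 2.685]
contact_force: [0.3, 0.7, 0.4]
opening: 0.0161
grip_force: 0.0
```

Emit:
arm_command --moves '[[[-0.04,-0.014,0.02],[0,0,0],0],[[-0.083,-0.03,0.05],[0,0,0],0],[[-0.083,-0.03,0.085],[0,0,0],0],[[-0.083,-0.03,0.107],[0,0,0],0],[[-0.083,-0.03,0.107],[0,0,0],0]]'

```text
time: 1.6
tool_pos: [0.5699, 0.1073, 0.1158]
tool_rot: [-3.138, -0.007, 2.684]
contact_force: [-0.2, 0.1, 0.4]
opening: 0.0007
grip_force: 0.0
```

```bash
python3 - <<'E'
from h import *
s=robot.observe(); print(s["tool_pos"],s["tool_rot"],s["contact_force"],s["opening"])
im=robot.read_camera("side"); t=cv2.cvtColor(cv2.cvtColor(im,cv2.COLOR_RGB2BGR)[140:290,200:400],cv2.COLOR_BGR2RGB)
top=robot.read_camera("top")[110:260,220:420]
o=np.vstack([cv2.resize(a,(800,600))[:, :] for a in (t,)])
a=cv2.resize(t,(400,300),interpolation=2); b=cv2.resize(top,(400,300),interpolation=2)
cv2.imwrite("pics/c1.png",cv2.convertScaleAbs(np.hstack([a,b])[:,:,::-1],alpha=1.4))
E
```

```text
[0.56991884 0.1073134  0.11580285] [-3.13768174 -0.00716939  2.68381694] [-0.18126407  0.12564325  0.43856564] 0.0007187258974333962
```

View pics/c1.png

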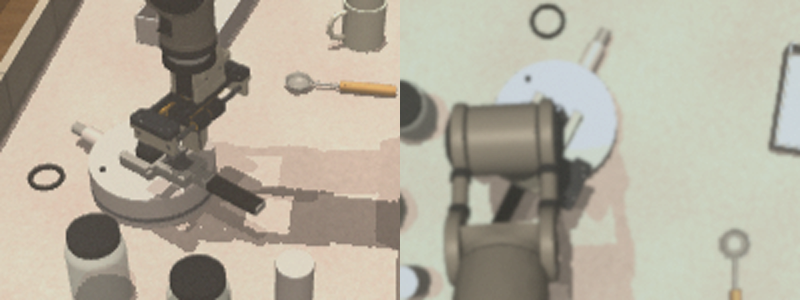

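Emit:
arm_command --moves '[[[0,0,0.01],[0,0,0],0],[[0,0,0.019],[0,0,0],0],[[0,0,0.019],[0,0,0],0],[[-0.004,0,0.019],[0,0,0],0],[[-0.008,0,0.019],[0,0,0],0]]'

```text
time: 2.2
tool_pos: [0.58, 0.1044, 0.1013]
tool_rot: [3.141, 0.001, 2.685]
contact_force: [-0.7, 0.0, 0.3]
opening: 0.0006
grip_force: 0.5
```

Emit:
arm_command --moves '[[[-0.003,0,0],[0,0,0],0],[[-0.006,0,0],[0,0,0],0],[[-0.009,0,0],[0,0,0],0],[[-0.012,0,0],[0,0,0],0],[[-0.014,0,0],[0,0,0],0]]'

```text
time: 2.7
tool_pos: [0.5935, 0.0978, 0.1027]
tool_rot: [3.14, 0.004, 2.685]
contact_force: [-1.1, -0.5, 6.9]
opening: 0.0002
grip_force: 4.1
```

Emit:
arm_command --moves '[[[-0.003,0,0],[0,0,0],0],[[-0.006,0,0],[0,0,0],0],[[-0.008,0,0],[0,0,0],0],[[-0.01,0,0],[0,0,0],0],[[-0.012,0,0],[0,0,0],0]]'

```text
time: 3.2
tool_pos: [0.6028, 0.0929, 0.1005]
tool_rot: [-3.141, -0.0, 2.685]
contact_force: [-1.6, 0.4, 2.0]
opening: 0.0004
grip_force: 0.8
```

```bash
cat > look.py <<'E'
from h import *
import sys
im=robot.read_camera("side")
a=cv2.cvtColor(cv2.convertScaleAbs(metric("side",im,np.array([.63,.08]),.075,.08,600),alpha=1.0),cv2.COLOR_RGB2BGR)
cv2.imwrite(f"pics/{sys.argv[1]}.png",a)
s=robot.observe(); print(s["tool_pos"],s["contact_force"],s["time"])
E
python3 look.py l1
```

```text
[0.60315303 0.09274416 0.10054734] [-1.01487708 -0.430775    1.76845216] 3.25
```

View pics/l1.png

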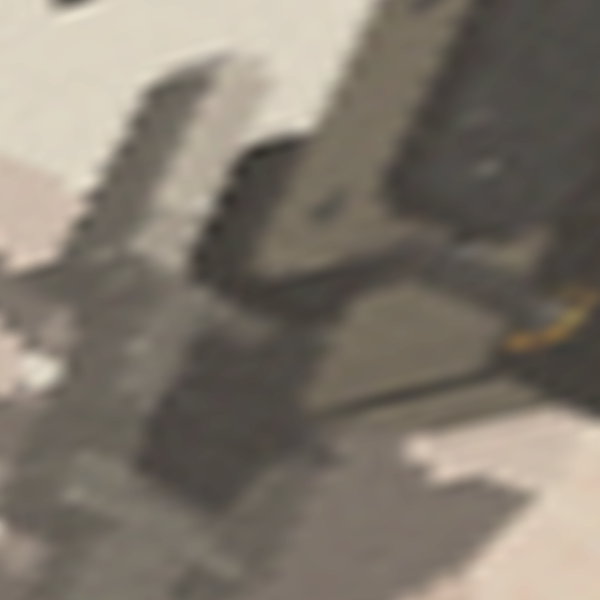

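The view is blocked, but the fingertip is now past the worm. I'll measure the opening from intensity profiles across the jaw tips instead of viewing pictures.

```bash
cat > prof.py <<'E'
from h import *
O=np.array([.646,.072]); 
def prof(im,yaw=-.457,x0=10,x1=24,z=.08):
    ex=np.array([np.cos(yaw),np.sin(yaw)]); ey=np.array([-ex[1],ex[0]])
    ys=np.arange(-50,50.1,1); xs=np.arange(x0,x1+.1,2); out=[]
    g=im.astype(np.float32).mean(2)
    P=np.array([np.r_[O+ex*x/1000+ey*y/1000,z] for x in xs for y in ys])
    uv=proj("top",P).astype(np.float32)
    return ys,cv2.remap(g,uv[:,0].reshape(len(xs),-1),uv[:,1].reshape(len(xs),-1),cv2.INTER_LINEAR).mean(0)
if __name__=="__main__":
    ys,a=prof(cv2.imread("pics/top0.png")); im=robot.read_camera("top"); cv2.imwrite("pics/t%d.png"%(robot.observe()["time"]*100),im[:,:,::-1]); _,b=prof(im)
    np.set_printoptions(linewidth=200)
    for y,p,q in list(zip(ys,a,b))[::2]: print(int(y),int(p),int(q),end=" | ")
E
python3 prof.py
```

```text
-50 144 150 | -48 144 150 | -46 143 149 | -44 141 145 | -42 133 136 | -40 122 121 | -38 112 102 | -36 112 86 | -34 121 76 | -32 130 68 | -30 134 60 | -28 135 52 | -26 133 48 | -24 128 47 | -22 122 48 | -20 115 52 | -18 108 58 | -16 102 67 | -14 96 77 | -12 89 88 | -10 82 98 | -8 77 106 | -6 75 110 | -4 81 111 | -2 93 112 | 0 104 110 | 2 107 107 | 4 99 101 | 6 87 94 | 8 79 87 | 10 79 83 | 12 83 83 | 14 89 88 | 16 94 93 | 18 101 98 | 20 109 101 | 22 118 102 | 24 121 102 | 26 117 101 | 28 110 100 | 30 109 99 | 32 117 98 | 34 127 97 | 36 133 96 | 38 134 95 | 40 133 95 | 42 131 94 | 44 131 94 | 46 134 93 | 48 139 93 | 50 142 93 |
```

Emit:
arm_command --moves '[[[0,0,-0.014],[0,0,0],0],[[0.002,0,-0.014],[0,0,0],0],[[0.018,0,-0.014],[0,0,0],0],[[0.034,0,-0.014],[0,0,0],0],[[0.036,0,-0.002],[0,0,0],0]]'

```text
time: 3.8
tool_pos: [0.5701, 0.1096, 0.1033]
tool_rot: [3.14, 0.002, 2.686]
contact_force: [0.9, 0.1, -0.1]
opening: 0.0005
grip_force: 0.0
```

```bash
python3 prof.py; python3 - <<'E'
from h import *
import glob
a=cv2.imread("pics/top0.png"); b=cv2.imread(sorted(glob.glob("pics/t3*.png"))[-1]); s=cv2.cvtColor(robot.read_camera("side"),cv2.COLOR_RGB2BGR)
f=lambda i:metric("top",i,np.array([.63,.08]),.08,.08,300)
v=lambda i:cv2.resize(i[190:265,230:320],(360,300),interpolation=2)
g=cv2.imread("pics/side0.png")
cv2.imwrite("pics/cmp.png",np.vstack([np.hstack([f(a),v(g)]),np.hstack([f(b),v(s)])]))
E
```

```text
-50 144 150 | -48 144 150 | -46 143 149 | -44 141 146 | -42 133 138 | -40 122 126 | -38 112 116 | -36 112 116 | -34 121 126 | -32 130 135 | -30 134 140 | -28 135 140 | -26 133 138 | -24 128 133 | -22 122 126 | -20 115 119 | -18 108 112 | -16 102 106 | -14 96 98 | -12 89 91 | -10 82 84 | -8 77 78 | -6 75 75 | -4 81 79 | -2 93 89 | 0 104 98 | 2 107 99 | 4 99 91 | 6 87 81 | 8 79 76 | 10 79 79 | 12 83 84 | 14 89 87 | 16 94 89 | 18 101 90 | 20 109 91 | 22 118 91 | 24 121 91 | 26 117 94 | 28 110 104 | 30 109 117 | 32 117 127 | 34 127 134 | 36 133 136 | 38 134 137 | 40 133 138 | 42 131 141 | 44 131 145 | 46 134 148 | 48 139 150 | 50 142 150 |
```

View pics/cmp.png

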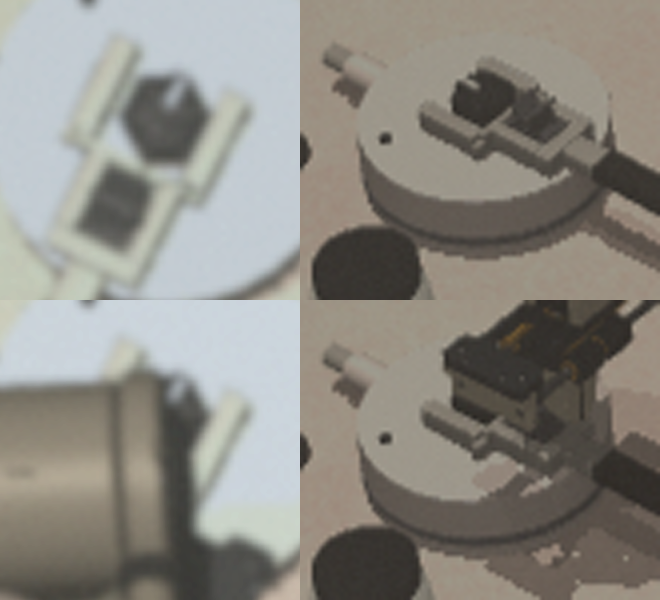

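```bash
cat > jaw.py <<'E'
from h import *
ey=np.array([.441,.897,0]); P=np.array([.646,.072,.08])+np.array([.897,-.441,0])*.015+ey*.027
d=(proj("side",P-ey*.001)-proj("side",P))[0]; print("px/mm",d)
g=cv2.imread("pics/side0.png",0); s=cv2.cvtColor(robot.read_camera("side"),cv2.COLOR_RGB2GRAY)
def shift(box):
    r0,r1,c0,c1=box; k=8; T=cv2.resize(g[r0:r1,c0:c1],None,fx=k,fy=k,interpolation=2); S=cv2.resize(s[r0-5:r1+5,c0-5:c1+5],None,fx=k,fy=k,interpolation=2)
    m=cv2.matchTemplate(S,T,cv2.TM_CCOEFF_NORMED); _,v,_,l=cv2.minMaxLoc(m); return (np.array(l)/k-5).round(2),round(v,3)
for n,b in (("jawtip",(213,226,240,256)),("jawmid",(215,230,246,262)),("pip",(218,230,320-90-0,247-9+6)),("pipe",(198,212,234,248))): print(n,shift(b))
E
python3 jaw.py
```

```text
px/mm [ 0.21381054 -0.17364899]
jawtip (array([ 0.  , -0.12]), 0.995)
jawmid (array([ 0.25, -0.12]), 0.937)
pip (array([0., 0.]), 0.996)
pipe (array([0., 0.]), 0.998)
```

Emit:
arm_command --moves '[[[0,0,0.004],[0,0,0],0],[[-0.003,0,0.004],[0,0,0],0],[[-0.006,0,0.004],[0,0,0],0],[[-0.009,0,0.004],[0,0,0],0],[[-0.012,0,0.004],[0,0,0],0]]'

```text
time: 4.45
tool_pos: [0.5806, 0.1038, 0.0988]
tool_rot: [-3.141, -0.002, 2.685]
contact_force: [-4.8, 2.1, 3.1]
opening: 0.0004
grip_force: 2.2
```

Emit:
arm_command --moves '[[[-0.002,0,0],[0,0,0],0],[[-0.004,0,0],[0,0,0],0],[[-0.006,0,0],[0,0,0],0],[[-0.008,0,0],[0,0,0],0],[[-0.01,0,0],[0,0,0],0]]'

```text
time: 4.95
tool_pos: [0.5904, 0.0991, 0.0987]
tool_rot: [3.141, 0.0, 2.685]
contact_force: [-2.0, 1.5, 2.3]
opening: 0.0006
grip_force: 1.5
```

Emit:
arm_command --moves '[[[-0.002,0,0],[0,0,0],0],[[-0.004,0,0],[0,0,0],0],[[-0.006,0,0],[0,0,0],0],[[-0.008,0,0],[0,0,0],0],[[-0.01,0,0],[0,0,0],0]]'

```text
time: 5.45
tool_pos: [0.5985, 0.095, 0.0987]
tool_rot: [-3.141, -0.002, 2.685]
contact_force: [-4.6, 2.6, 3.6]
opening: 0.0007
grip_force: 4.3
```

```bash
python3 jaw.py
```

```text
px/mm [ 0.21381054 -0.17364899]
jawtip (array([0., 0.]), 0.994)
jawmid (array([ 0.25, -0.12]), 0.809)
pip (array([0., 0.]), 0.996)
pipe (array([0., 0.]), 0.998)
```

```bash
sed -i 's/^for n,b.*/for n,b in (("jawtip",(212,226,256,270)),("jawmid",(213,230,258,276)),("pipe",(198,212,234,248))): print(n,shift(b))/' jaw.py; python3 jaw.py
```

```text
px/mm [ 0.21381054 -0.17364899]
jawtip (array([ 0.75, -1.38]), 0.817)
jawmid (array([ 0.38, -1.62]), 0.909)
pipe (array([0., 0.]), 0.998)
```

```bash
cat >> jaw.py <<'E'
ex=np.array([.897,-.441,0]); e=(proj("side",P+ex*.001)-proj("side",P))[0]
for b in ((212,226,256,270),(213,230,258,276)): print("closing,x mm",np.linalg.solve(np.c_[d,e],shift(b)[0]))
E
python3 jaw.py|tail -2
```

```text
closing,x mm [6.2257709 2.3859886]
closing,x mm [6.85934406 4.46129277]
```

Emit:
arm_command --moves '[[[-0.002,0,0],[0,0,0],0],[[-0.004,0,0],[0,0,0],0],[[-0.006,0,0],[0,0,0],0],[[-0.006,0,0],[0,0,0],0],[[-0.006,0,0],[0,0,0],0]]'

```text
time: 6.1
tool_pos: [0.6055, 0.0918, 0.0991]
tool_rot: [3.141, 0.002, 2.685]
contact_force: [0.9, 0.0, 2.8]
opening: 0.0006
grip_force: 1.1
```

```bash
python3 jaw.py|tail -2
```

```text
closing,x mm [6.6488718  2.75740754]
closing,x mm [6.85934406 4.46129277]
```

Emit:
arm_command --moves '[[[0,0,-0.014],[0,0,0],0],[[0.002,0,-0.014],[0,0,0],0],[[0.02,0,-0.014],[0,0,0],0],[[0.038,0,-0.014],[0,0,0],0],[[0.038,0,-0.014],[0,0,0],0]]'

```text
time: 6.65
tool_pos: [0.5685, 0.1097, 0.1121]
tool_rot: [-3.141, -0.002, 2.686]
contact_force: [0.0, 0.1, 0.1]
opening: 0.0006
grip_force: 0.0
```

```bash
python3 jaw.py|tail -2; python3 prof.py
```

```text
closing,x mm [7.75293877 4.26035793]
closing,x mm [7.29457947 3.85798741]
-50 144 150 | -48 144 150 | -46 143 149 | -44 141 146 | -42 133 138 | -40 122 126 | -38 112 116 | -36 112 116 | -34 121 125 | -32 130 135 | -30 134 140 | -28 135 140 | -26 133 138 | -24 128 133 | -22 122 127 | -20 115 120 | -18 108 112 | -16 102 106 | -14 96 99 | -12 89 91 | -10 82 84 | -8 77 78 | -6 75 74 | -4 81 77 | -2 93 86 | 0 104 94 | 2 107 94 | 4 99 86 | 6 87 77 | 8 79 73 | 10 79 75 | 12 83 79 | 14 89 81 | 16 94 80 | 18 101 79 | 20 109 79 | 22 118 82 | 24 121 87 | 26 117 93 | 28 110 99 | 30 109 107 | 32 117 115 | 34 127 123 | 36 133 130 | 38 134 137 | 40 133 143 | 42 131 147 | 44 131 149 | 46 134 150 | 48 139 150 | 50 142 150 |
```

Emit:
arm_command --moves '[[[0,0,0.012],[0,0,0],0],[[0,0,0.014],[0,0,0],0],[[-0.004,0,0.014],[0,0,0],0],[[-0.008,0,0.014],[0,0,0],0],[[-0.012,0,0.014],[0,0,0],0]]'

```text
time: 7.25
tool_pos: [0.5811, 0.1036, 0.0987]
tool_rot: [-3.142, -0.002, 2.684]
contact_force: [-6.4, 4.9, 5.6]
opening: 0.0005
grip_force: 4.0
```

Emit:
arm_command --moves '[[[-0.002,0,0],[0,0,0],0],[[-0.004,0,0],[0,0,0],0],[[-0.006,0,0],[0,0,0],0],[[-0.008,0,0],[0,0,0],0],[[-0.009,0,0],[0,0,0],0]]'

```text
time: 7.75
tool_pos: [0.5862, 0.1012, 0.0993]
tool_rot: [-3.141, -0.007, 2.685]
contact_force: [-14.0, 6.5, 12.3]
opening: 0.0007
grip_force: 8.2
```

```bash
python3 jaw.py|tail -2
```

```text
closing,x mm [7.07197269 3.12882648]
closing,x mm [7.29457947 3.85798741]
```

Emit:
arm_command --moves '[[[0.008,0,0],[0,0,0],0],[[0.012,0,-0.02],[0,0,0],0],[[0.04,0.014,-0.02],[0,0,0],0],[[0.065,0.028,-0.02],[0,0,0],0],[[0.087,0.042,-0.02],[0,0,0],0]]'

```text
time: 8.3
tool_pos: [0.5296, 0.1762, 0.1192]
tool_rot: [3.141, 0.001, 2.684]
contact_force: [0.6, 0.7, 0.5]
opening: 0.0004
grip_force: 0.0
```

```bash
python3 - <<'E'
from h import *
s=robot.observe(); print(s["tool_pos"],s["qpos"])
t=robot.read_camera("top")[:,:,::-1].copy(); d=robot.read_camera("side")[:,:,::-1].copy()
f=lambda i:metric("top",i,np.array([.63,.08]),.06,.08,300)
v=lambda i:cv2.resize(i[195:250,245:318],(400,300),interpolation=2)
cv2.imwrite("pics/t2.png",t);cv2.imwrite("pics/s2.png",d)
cv2.imwrite("pics/cmp2.png",np.vstack([np.hstack([f(cv2.imread("pics/top0.png")),v(cv2.imread("pics/side0.png"))]),np.hstack([f(t),cv2.convertScaleAbs(v(d),alpha=1.4)])]))
E
python3 jaw.py|tail -2; python3 prof.py
```

```text
[0.52958283 0.17623608 0.11917542] [ 1.83945544e-01  5.06677798e-01  1.58175807e+00 -1.10645210e-05
  1.05196588e+00 -9.29519484e-01]
closing,x mm [7.75293877 4.26035793]
closing,x mm [7.07197269 3.12882648]
-50 144 150 | -48 144 150 | -46 143 149 | -44 141 146 | -42 133 138 | -40 122 126 | -38 112 116 | -36 112 116 | -34 121 125 | -32 130 134 | -30 134 140 | -28 135 140 | -26 133 137 | -24 128 132 | -22 122 126 | -20 115 118 | -18 108 111 | -16 102 106 | -14 96 99 | -12 89 91 | -10 82 84 | -8 77 78 | -6 75 76 | -4 81 81 | -2 93 94 | 0 104 106 | 2 107 109 | 4 99 102 | 6 87 90 | 8 79 83 | 10 79 82 | 12 83 86 | 14 89 90 | 16 94 92 | 18 101 92 | 20 109 92 | 22 118 99 | 24 121 114 | 26 117 128 | 28 110 136 | 30 109 139 | 32 117 139 | 34 127 138 | 36 133 139 | 38 134 141 | 40 133 145 | 42 131 148 | 44 131 150 | 46 134 150 | 48 139 150 | 50 142 150 |
```

View pics/cmp2.png

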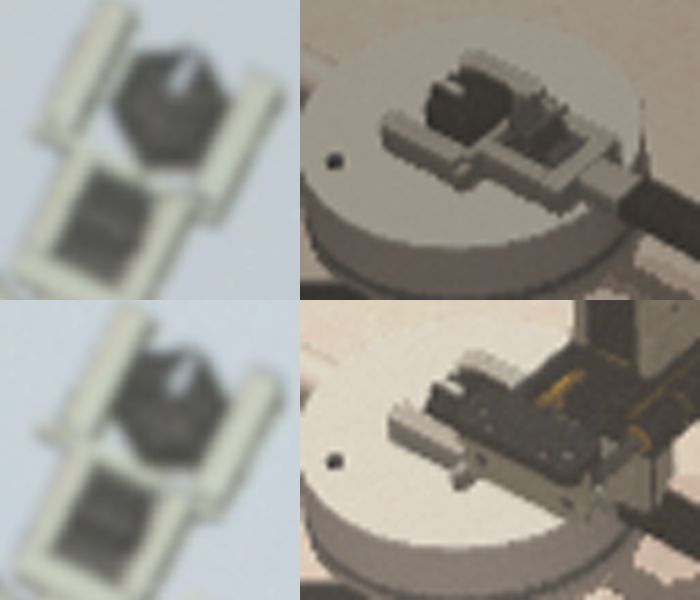

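The top view shows both jaws against the cap. The jaw has closed about 7.4 mm from roughly 51.5 mm, and the worm stalled, so the wrench is fitted. Next I'll lower the finger beside the handle.

Emit:
arm_command --moves '[[[0,0,0.02],[0,0,0],0],[[0,0,0.04],[0,0,0],0],[[0,0,0.056],[0,0,0],0],[[0,-0.004,0.056],[0,0,0],0],[[0,-0.007,0.056],[0,0,0],0]]'

```text
time: 9.0
tool_pos: [0.5272, 0.1684, 0.0629]
tool_rot: [-3.142, 0.0, 2.684]
contact_force: [0.1, 0.5, 0.2]
opening: 0.0003
grip_force: 0.0
```

Emit:
arm_command --moves '[[[0.0011,-0.006,0],[0,0,-0.04],0],[[0.002,-0.0121,0],[0,0,-0.08],0],[[0.0026,-0.0182,0],[0,0,-0.12],0],[[0.003,-0.0243,0],[0,0,-0.16],0],[[0.003,-0.0243,0],[0,0,-0.16],0]]'

```text
time: 9.5
tool_pos: [0.5141, 0.1483, 0.064]
tool_rot: [3.14, 0.002, 2.844]
contact_force: [0.2, 1.0, -0.3]
opening: 0.0007
grip_force: 0.0
```

```bash
python3 - <<'E'
from h import *
s=robot.observe(); print(s["tool_pos"],s["tool_rot"],s["contact_force"])
t=robot.read_camera("top")[:,:,::-1].copy(); d=robot.read_camera("side")[:,:,::-1].copy()
f=lambda i:metric("top",i,np.array([.61,.08]),.1,.08,400)
v=lambda i:cv2.resize(i[180:260,240:340],(400,400),interpolation=2)
cv2.imwrite("pics/p1.png",np.hstack([f(t),v(d)]))
E
```

```text
[0.51413783 0.14830881 0.06402184] [3.14037657e+00 2.30211888e-03 2.84415390e+00] [ 0.22059288  0.9622453  -0.26762112]
```

View pics/p1.png

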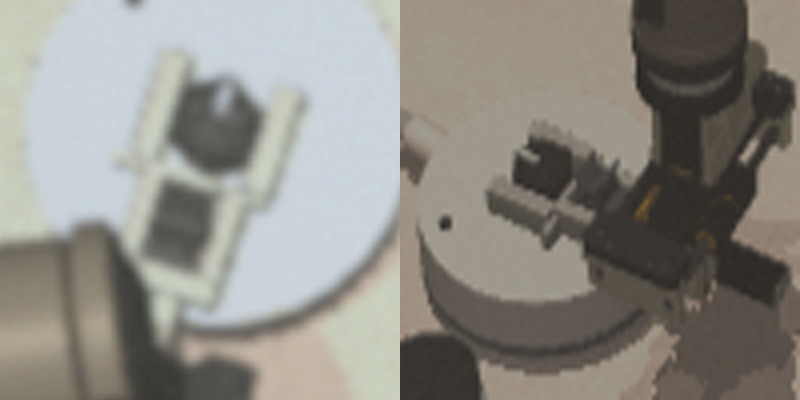

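The wrench and rib have turned together by about 0.14 rad, with no slack. I'll carry on round the arc.

Emit:
arm_command --moves '[[[0.0011,-0.006,0],[0,0,-0.04],0],[[0.002,-0.0121,0],[0,0,-0.08],0],[[0.0026,-0.0182,0],[0,0,-0.12],0],[[0.003,-0.0243,0],[0,0,-0.16],0],[[0.0032,-0.0304,0],[0,0,-0.2],0]]'

```text
time: 10.1
tool_pos: [0.502, 0.1215, 0.0635]
tool_rot: [3.14, 0.002, 3.045]
contact_force: [-0.5, 4.8, 2.1]
opening: 0.0005
grip_force: 2.6
```

Emit:
arm_command --moves '[[[0.0011,-0.006,0],[0,0,-0.04],0],[[0.002,-0.0121,0],[0,0,-0.08],0],[[0.0026,-0.0182,0],[0,0,-0.12],0],[[0.003,-0.0243,0],[0,0,-0.16],0],[[0.0032,-0.0304,0],[0,0,-0.2],0]]'

```text
time: 10.6
tool_pos: [0.4953, 0.0916, 0.0634]
tool_rot: [3.14, 0.001, -3.038]
contact_force: [-1.3, 5.6, 3.5]
opening: 0.0003
grip_force: 3.1
```

Emit:
arm_command --moves '[[[0.0011,-0.006,0],[0,0,-0.04],0],[[0.002,-0.0121,0],[0,0,-0.08],0],[[0.0026,-0.0182,0],[0,0,-0.12],0],[[0.003,-0.0243,0],[0,0,-0.16],0],[[0.0032,-0.0304,0],[0,0,-0.2],0]]'

```text
time: 11.1
tool_pos: [0.4946, 0.0611, 0.0634]
tool_rot: [3.14, -0.0, -2.838]
contact_force: [-4.3, 6.5, 5.2]
opening: 0.0006
grip_force: 3.6
```

```bash
cat > ang.py <<'E'
from h import *
s=robot.observe(); p=s["tool_pos"][:2]-[.646,.072]; r=np.hypot(*p)
print(p,"r",r,"delta",np.arctan2(-p[1],-p[0])+np.arcsin(.031/r)+.457,s["tool_rot"],s["tool_pos"][2],s["contact_force"])
E
python3 ang.py
```

```text
[-0.15136406 -0.01090754] r 0.1517565621446231 delta 0.7346598457364827 [ 3.13980854e+00 -3.48064018e-04 -2.83795123e+00] 0.06337263519201979 [-4.2798077   6.49648488  5.18852762]
```

Emit:
arm_command --moves '[[[0.0011,-0.006,0],[0,0,-0.04],0],[[0.002,-0.0121,0],[0,0,-0.08],0],[[0.0026,-0.0182,0],[0,0,-0.12],0],[[0.003,-0.0243,0],[0,0,-0.16],0],[[0.0032,-0.0304,0],[0,0,-0.2],0]]'

```text
time: 11.6
tool_pos: [0.5, 0.031, 0.0631]
tool_rot: [3.139, -0.002, -2.638]
contact_force: [-3.7, 5.2, 4.5]
opening: 0.0006
grip_force: 3.6
```

Emit:
arm_command --moves '[[[0.0011,-0.006,0],[0,0,-0.04],0],[[0.002,-0.0121,0],[0,0,-0.08],0],[[0.0026,-0.0175,0],[0,0,-0.115],0],[[0.0026,-0.0175,0],[0,0,-0.115],0],[[0.0026,-0.0165,0],[0,0,-0.115],0]]'

```text
time: 12.1
tool_pos: [0.5069, 0.0145, 0.063]
tool_rot: [-3.141, 0.0, -2.524]
contact_force: [-0.4, 0.5, -0.6]
opening: 0.0005
grip_force: 0.0
```

```bash
python3 ang.py
```

```text
[-0.13910378 -0.05754661] r 0.1505372886185761 delta 1.056669816769581 [-3.14144824e+00  3.43261262e-05 -2.52434147e+00] 0.06295421246713531 [-0.4196778   0.50317781 -0.61027292]
```

Emit:
arm_command --moves '[[[0,0.01,0],[0,0,0],0],[[0,0.03,0],[0,0,0],0],[[0.005,0.05,-0.02],[0,0,0],0],[[0.015,0.07,-0.05],[0,0,0],0],[[0.03,0.09,-0.08],[0,0,0],0]]'

```text
time: 12.6
tool_pos: [0.4295, 0.0715, 0.1434]
tool_rot: [3.142, 0.0, -2.523]
contact_force: [0.2, -0.2, 0.1]
opening: 0.0008
grip_force: 0.0
```

```bash
python3 - <<'E'
from h import *
s=robot.observe(); print(s["tool_pos"])
t=robot.read_camera("top")[:,:,::-1].copy(); d=robot.read_camera("side")[:,:,::-1].copy()
f=lambda i:metric("top",i,np.array([.63,.08]),.1,.08,400)
v=lambda i:cv2.resize(i[180:260,240:340],(400,400),interpolation=2)
cv2.imwrite("pics/p2.png",np.hstack([f(t),v(d)]))
E
```

```text
[0.42947105 0.07148343 0.14343124]
```

View pics/p2.png

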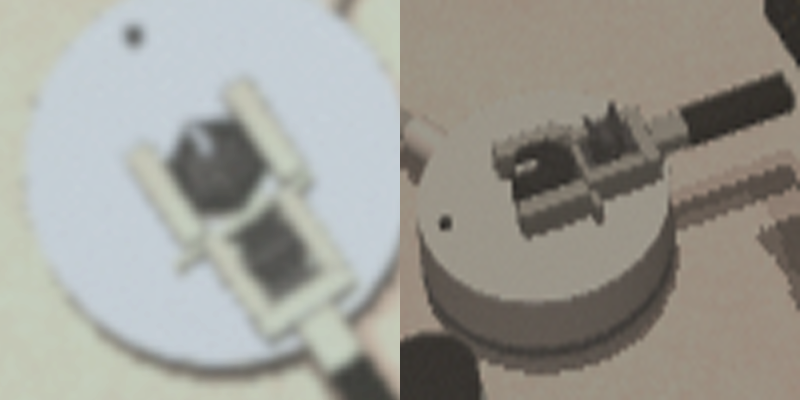

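The rib points at the pip (both about 32–33° left of up in the top crop) and the wrench lies flat on the cap. I'll check the opening and hand in.

```bash
python3 - <<'E'
from prof import *
im=robot.read_camera("top")
for yaw in(.55,.6):
    ys,b=prof(im,yaw,8,22); print([(int(y),int(q)) for y,q in zip(ys,b) if 14<=abs(y)<=40][::2])
E
```

```text
[(-40, 137), (-38, 132), (-36, 131), (-34, 133), (-32, 135), (-30, 136), (-28, 133), (-26, 125), (-24, 113), (-22, 97), (-20, 87), (-18, 82), (-16, 79), (-14, 76), (15, 90), (17, 95), (19, 103), (21, 113), (23, 124), (25, 131), (27, 135), (29, 136), (31, 135), (33, 132), (35, 130), (37, 132), (39, 137)]
[(-40, 134), (-38, 131), (-36, 132), (-34, 134), (-32, 136), (-30, 135), (-28, 131), (-26, 122), (-24, 109), (-22, 97), (-20, 89), (-18, 85), (-16, 81), (-14, 77), (15, 88), (17, 94), (19, 102), (21, 114), (23, 125), (25, 133), (27, 136), (29, 136), (31, 134), (33, 131), (35, 130), (37, 133), (39, 139)]
```

```bash
python3 -c "
from cell import robot
print(robot.hand_in())"
```

```text
the job is handed in; nothing more can be done
None
```

The job is handed in: the jaws were closed onto the cap with the worm (opening about 44 mm), the cap was then turned about 1.05 rad anticlockwise so the rib points at the pip, and the wrench is left lying fitted with the arm clear; `hand_in()` returned no verdict.

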